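# Close the sprung tailstock of a hub stand on a track hub

### The arm

A 6-joint arm with a two-finger parallel gripper is mounted at the origin on the work surface. World frame = base frame: x ahead of the robot, y to its left, z up, the work surface at z = 0. Lengths are in m, angles in rad, forces in N, time in s.
With the tool pointing down it reaches from about 0.4 to 0.825 m from the base axis. Payload 7 kg.
Tool frame: the origin (TCP) lies at the very end of the fingers, on their centre line; the grasp point (between the pads) lies arm.hold_point_z behind it (arm.hold_point_z is the distance from the TCP to the grasp point, in m); z points along the fingers, y is the line along which they close (so a half turn about z gives the same grasp; the last joint's range is limited). The gripper opens to 88 mm and grips with 3 to 60 N. Pads are 19 mm wide; open, the fingers measure 130 mm over their backs; the gripper's body (78 mm by 193 mm) begins 47 mm behind the grasp point.
Start: joints at [1.409, 0.359, 0.012, 0, -1.224, -0.288], TCP at [0.293, 0.608, 0.227] pointing down, gripper open.
Joint ranges: [-3.07, 3.07], [-1.43, 2.12], [-1.02, 1.25], [-3.03, 1.67], [-3.05, -0], [-3.03, 3.03]. Speed limits (rad/s): [2.39, 2.39, 3.01, 3.14, 3.14, 3.14].

### API

Orientations are given as [roll, pitch, yaw] about the fixed x, y, z axes, in that order (R = Rz(yaw) Ry(pitch) Rx(roll)).
In Python, from station import arm gives the robot as it stands.
- The arm moves only by the shell command python3 nudge.py [FORCE], which reads ROWS from standard input. ROWS is a JSON list of rows, 1 to 20 of them, each written [opening, [dx, dy, dz], turn]: the finger opening in m, then dx, dy, dz in shares of 0.75 m (1.0 is 0.75 m), then a turn about the tool's z in normalised numbers (1 is pi rad); each row is the pose to reach, as a shift and turn from the pose commanded when the command began, along the tool's axes at that moment; what a row does not reach only later rows make up. A row lasts 1/12 s, in which the tool goes at most 0.0417 m and 0.125 rad, less where a joint would pass 70% of its speed; a pose out of reach is approached as far as the arm can. The fingers move at their own pace and stop on an object; FORCE is the grip in N (left out, the last holds). Time passes only in rows, so rows that do not move let the fingers close. It prints the time, the measured TCP pose, the force, the opening and the grip force at its end. No shift or turn number may pass 1 either way. Input that does not fit is refused with a message, and nothing moves.
- arm.get_state(): the state, without advancing time (a new reading comes with each control period).
- arm.grab_frame(name): name is "scene" or "side" or "wrist"; returns the picture (384x512x3 uint8, red, green, blue); there is no depth.
- arm.camera_params(name): a dict with "fx", "fy", "cx", "cy" (pixels), "T" (4x4, takes a point from camera to world coordinates); the wrist camera has in their place "hand_eye" (4x4, takes a point from camera to tool coordinates, whose origin is the TCP and whose axes are the flange's). Camera axes: x right, y down, z forward; pixel columns grow to the right and rows downward; lengths in m; the calibration is good to about 2 mm. A picture is of the moment at which its call begins: read the wrist's pose just before it. camera_params takes no time and is no camera call.
- arm.job_done(): hands the job in; it is judged then, once.
The state is a dict: "t": time; "q": joint angles; "qd": joint speeds; "joint_efforts": joint torques, N m; "eef_pos": TCP position; "ee_rot": TCP orientation; "force": force on the tool from outside, world axes, zero at the start; "moment": the same for the moment, N m; "width": finger opening in m; "gripper_force": force on a finger pad.
Only numpy, scipy, OpenCV 4.12 (cv2) and the standard library are available. Lean on these libraries where they do the work, as an engineer would, in place of code of your own. Each camera call takes 0.05 s, during which the arm holds its last target. There are 200 camera calls.

### The job

A track hub lies on the rests of the hub service stand, ready for its bearings to be adjusted. With a fingertip push the sprung tailstock up towards the hub, past its middle catch, and let it go, so that it comes back and is held by the stop pin at the middle (120 mm) setting with the hub's axle end standing in its channel. Only push: leave the hub lying on its rests, do not crush it between the two blocks, keep your fingers off the plunger knob, and leave the other things on the bench where they are.

Things in the scene. Friction and masses are not known exactly. Their poses are not given: they have to be found in the camera images.
- stand: Grey hub stand bolted to the bench. Along its y axis: sliding aluminium tailstock (-y end), two V rests with the hub (middle), fixed slotted headstock (+y end, inner face at y +64, top at z 100 mm). Origin on the bench below the middle of the rests, z up. The tailstock is pushed along +y. Base plate 12 mm thick, x -55 to +79, y -215 to +115 mm.
- push_face (a point): Point to push: middle of the tailstock's flat upright -y end face, 60 mm above the bench, moving with it; at (0, -194, 60) mm in the stand's frame when open. Face 76 mm wide, from 27 to 76 mm above the bench (two cheeks beside the 14 mm axle channel go on to 100). The tailstock is 84 mm long. Behind the face the base plate goes on 21 mm, then free bench.
- tailstock (a joint): Travel in m along the stand's +y: 0 open (spring rest), 0.070 at most. Spring back-force 2.5 N at 0, 4.6 N at 0.042; the slide is damped (60 N per m/s) and each rack tooth passing the stop pin adds 1 to 2 N. Let go, it returns to the last catch passed: 0.0195 (first), 0.0415 (middle, 120 mm hubs) or 0.0635 (last). The middle one drops in by 0.0435. From the first it can be pushed on.
- plunger: The stop pin: spring plunger 7 mm thick with a black knob 22 mm wide, upright in a bracket on the stand's +x side at mid length; knob top 92 mm above the bench. Origin at the pin's foot, (46, -10, 40.3) mm in the stand's frame when fully down; it rises up to 5 mm as a rack tooth passes under it. Not to be touched.
- hub: Loose aluminium track hub, 0.34 kg, on the V rests, its axle along the stand's y. Origin at the axle's middle, 85 mm above the bench; own y along the axle. 120 mm over the locknuts, axle 10 mm thick, 156 mm long, flanges 48 mm across. Its +y end stands in the headstock's channel; its -y end enters the tailstock's channel as that comes up.
- spanner: Loose flat steel cone spanner, 175 x 25 x 4 mm, lying beside the stand on its -x side. Origin at the middle of its underside.
- grease_tub: Loose white tub with a black lid, 64 mm across, 55 mm high, standing off the -x side of the stand towards the tailstock end. Origin at the middle of its underside.
- nut_dish: Loose square dark steel dish 85 x 85 x 22 mm with axle nuts in it, on the +x side of the stand towards the headstock. Origin at the middle of its underside.
- cog: Loose dark steel sprocket, 68 mm across, 9 mm high, lying flat on the +x side of the stand towards the tailstock. Origin at the middle of its underside.
- oil_bottle: Loose grey oil bottle with a thin spout, 48 mm across, 145 mm high, to the left on the bench. Origin at the middle of its underside.
- mug: Loose white mug, 82 mm across, 95 mm high, to the far left. Origin at the middle of its underside.
- mallet: Loose mallet with wooden handle, about 260 mm long, lying to the far right. Origin at the underside.
- valve_box: Loose cardboard box 110 x 80 x 45 mm, to the right. Origin at the middle of its underside.
- locknut (a point): Centre of the outer face of the hub's locknut on the tailstock side, on the axle line 85 mm above the bench, 60 mm to -y from the hub's middle. The tailstock's inner face meets it at a travel of 0.048 to 0.052; pushed on, the hub slides 2 to 6 mm along its rests to the headstock and all stops hard at about 0.054.

How it is judged:
By the outcome, as a careful person would: the job done as asked, in the order asked, and still so for the second after the job is handed in, with the robot touching nothing.
It also fails if it takes over 35 s, if anything falls off the work surface, if the arm or the gripper's body presses on something with over 40 N, if the wrist force passes 120 N, or if a joint passes its speed limit or range.

## Working session

There is one attempt and no reset: what is moved stays moved. The work goes in short steps, Python scripts to look and compute and a shell command to move; the robot and the scene stay as the last step left them, time stands still between calls to the robot, and variables do not carry over. Pictures are saved under pics/ and viewed, at most 10 in all, crops included, and the job is handed in when it is done.

```bash
ls; mkdir -p pics
python3 - <<'E'
from station import arm
import cv2,numpy as np
for n in("scene","side"):
    cv2.imwrite(f"pics/{n}0.png",arm.grab_frame(n)[:,:,::-1])
    p=arm.camera_params(n);print(n,p['fx'],p['cx'],p['cy'],np.round(p['T'],3).tolist())
print(arm.camera_params('wrist'),arm.get_state(),arm.hold_point_z)
E
```

```text
nudge.py
pics
station.py
scene 397.3112118213206 256.48326665125967 186.17363771972038 [[-0.669, 0.398, -0.628, 1.419], [0.743, 0.356, -0.566, 0.807], [-0.002, -0.846, -0.533, 0.841], [0.0, 0.0, 0.0, 1.0]]
side 370.52208233514165 255.59406319168085 190.62876421990222 [[0.993, -0.078, 0.089, 0.459], [-0.118, -0.656, 0.746, -0.769], [0.001, -0.751, -0.66, 0.775], [0.0, 0.0, 0.0, 1.0]]
{'fx': 315.1163675908905, 'fy': 315.1163675908905, 'cx': 257.1532928183995, 'cy': 191.50256615570729, 'hand_eye': array([[-7.24108168e-04, -9.51494850e-01, -3.07663820e-01,
         8.38766585e-02],
       [ 9.99999169e-01, -1.01712157e-03,  7.92028026e-04,
         3.19232048e-04],
       [-1.06654210e-03, -3.07662991e-01,  9.51494796e-01,
        -1.57638442e-01],
       [ 0.00000000e+00,  0.00000000e+00,  0.00000000e+00,
         1.00000000e+00]])} {'t': 0.1, 'q': array([ 1.40906454e+00,  3.59328347e-01,  1.11693375e-02, -3.48797215e-04,
       -1.22412437e+00, -2.88109315e-01]), 'qd': array([ 0.00012782, -0.00199169,  0.00038304,  0.00031491, -0.00068591,
        0.00064165]), 'joint_efforts': array([-3.81111953e-03, -5.84161949e+01,  2.93748003e+01,  7.01539278e+00,
        1.01987863e-02, -5.49186177e-05]), 'eef_pos': array([0.29331922, 0.60744481, 0.22570888]), 'ee_rot': array([ 3.14007372e+00, -1.08179503e-04, -4.49959771e-01]), 'force': array([ 0.12456505, -0.36946379, -0.67650268]), 'moment': array([-0.0115156 , -0.00188651,  0.0110979 ]), 'gripper_force': 0.0, 'width': 0.08756634709543833} 0.0188
```

View pics/scene0.png

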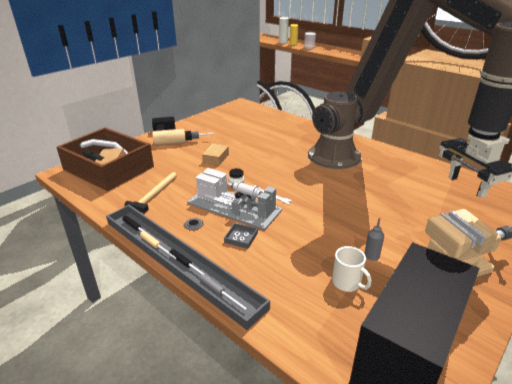

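View pics/side0.png

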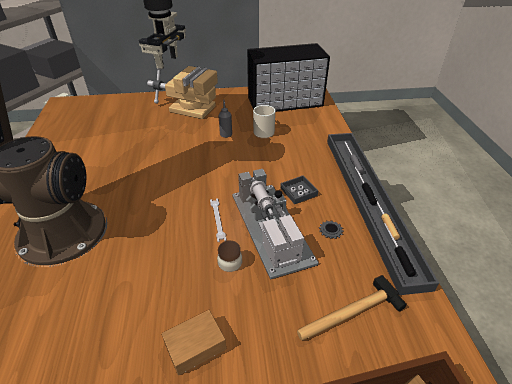

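The side view shows the stand running from (255,175) at the headstock to (290,270) at the tailstock end. The tub is at (230,256), the spanner at (218,218) and the cog at (331,229). In the scene view, the stand is at about (235,195). I'll enlarge both.

Run:
```python
import cv2
a=cv2.imread("pics/side0.png")[160:290,200:350];cv2.imwrite("pics/sc.png",cv2.resize(a,None,fx=4.5,fy=4.5,interpolation=2)[:600])
a=cv2.imread("pics/scene0.png")[160:250,175:305];cv2.imwrite("pics/cc.png",cv2.resize(a,None,fx=6,fy=6,interpolation=2))
```

```text
(no output)
```

View pics/sc.png

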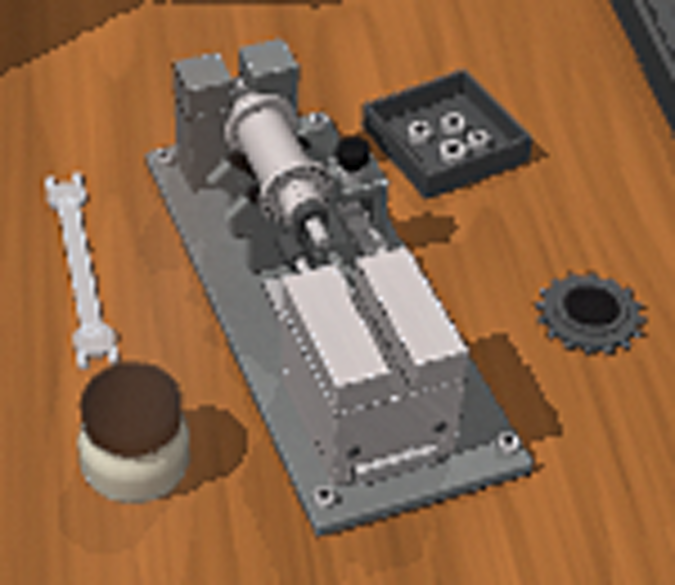

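View pics/cc.png

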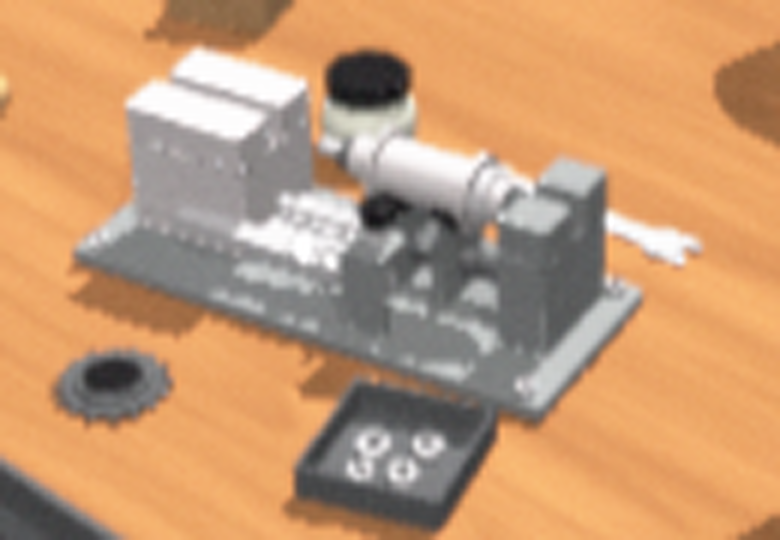

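```bash
cat > m.py <<'E'
from station import arm
import numpy as np
from scipy.optimize import least_squares
P={n:arm.camera_params(n) for n in("scene","side")}
def proj(n,w):
    p=P[n];c=np.linalg.inv(p['T'])@np.append(w,1)
    return np.array([p['fx']*c[0]/c[2]+p['cx'],p['fy']*c[1]/c[2]+p['cy']])
def S(X,Y):return (200+(X+.5)/4.5-.5,160+(Y+.5)/4.5-.5)
def C(X,Y):return (175+(X+.5)/6-.5,160+(Y+.5)/6-.5)
def st(v,q):
    c,s=np.cos(v[2]),np.sin(v[2]);return np.array([v[0]+c*q[0]-s*q[1],v[1]+s*q[0]+c*q[1],v[3]+q[2]])
E
cat > fit.py <<'E'
from m import *
O=[("side",(-.055,-.215,.012),S(318,526)),("side",(.079,-.215,.012),S(532,460)),("side",(-.055,.115,.012),S(149,156)),
("side",(-.038,-.194,.1),S(338,386)),("side",(.038,-.194,.1),S(467,350)),("side",(-.038,-.110,.1),S(283,280)),("side",(.038,-.110,.1),S(410,248)),
("scene",(.079,-.215,.012),C(77,252)),("scene",(.079,.115,.012),C(540,408)),("scene",(-.055,.115,.012),C(641,290)),
("scene",(.038,-.194,.1),C(128,102)),("scene",(.038,-.11,.1),C(245,141)),("scene",(-.038,-.11,.1),C(307,82)),("scene",(-.038,-.194,.1),C(200,47))]
f=lambda v:np.concatenate([proj(n,st(v,q))-o for n,q,o in O])
r=least_squares(f,[.6,0,0.1,0],loss='soft_l1')
print(r.x.round(4));print(f(r.x).reshape(-1,2).round(1).tolist())
v=r.x
for n,q in dict(push=(0,-.194,.06),hub=(0,0,.085),end=(0,-.215,0),plunger=(.046,-.01,.092)).items():print(n,st(v,q).round(4))
# other objects by ray at height
def ray(n,uv,z):
    p=P[n];T=p['T'];d=T[:3,:3]@[(uv[0]-p['cx'])/p['fx'],(uv[1]-p['cy'])/p['fy'],1];o=T[:3,3];return o+d*(z-o[2])/d[2]
print('tub',ray('side',S(131,408),.055),ray('scene',C(368,80),.055),'cog',ray('side',S(592,310),.009),'mallet',ray('side',(390,293),.03),ray('side',(300,333),.02),'box',ray('side',(193,325),.045))
E
python3 fit.py
```

```text
[ 0.5667 -0.0082  0.2193 -0.0011]
[[-0.3, 0.3], [1.0, 0.5], [-0.9, -1.3], [-0.3, 0.2], [0.3, 0.1], [-0.2, -0.5], [-0.8, -0.4], [-1.2, -0.6], [-0.0, 0.5], [0.8, -0.0], [-0.5, 0.4], [-0.9, -0.1], [0.5, 0.3], [-0.3, 0.6]]
push [ 0.6089 -0.1976  0.0589]
hub [ 0.5667 -0.0082  0.0839]
end [ 0.6135 -0.2181 -0.0011]
plunger [ 0.6138 -0.008   0.0909]
tub [ 0.46367389 -0.17091914  0.055     ] [ 0.47399778 -0.15382888  0.055     ] cog [ 0.75453358 -0.08832151  0.009     ] mallet [ 0.82706362 -0.32093812  0.03      ] [ 0.60137744 -0.38732038  0.02      ] box [ 0.37580251 -0.35579694  0.045     ]
```

The fit residuals are around 1 px and the height agrees to 1 mm. The stand is at (0.567, -0.008) with yaw 0.219. Next I move to a hover point behind the tailstock with the fingers closed and tool x along -y of the stand.

The rows are not in the units I measure in: shifts go in shares of 0.75 m and turns go in shares of pi rad. I convert before sending: 0.663 m is 0.884, 0.624 m is 0.832, 0.9 rad is 0.2865.

```bash
echo '[[0,[0.4413,0.416,0],0.1432],[0,[0.4413,0.416,0],0.1432],[0,[0.4413,0.416,0],0.1432],[0,[0.4413,0.416,0],0.1432],[0,[0.4413,0.416,0],0.1432],[0,[0.4413,0.416,0],0.1432],[0,[0.4413,0.416,0],0.1432],[0,[0.4413,0.416,0],0.1432],[0,[0.4413,0.416,0],0.1432],[0,[0.4413,0.416,0],0.1432],[0,[0.4413,0.416,0],0.1432],[0,[0.884,0.832,0],0.2865],[0,[0.884,0.832,0],0.2865],[0,[0.884,0.832,0],0.2865],[0,[0.884,0.832,0],0.2865],[0,[0.884,0.832,0],0.2865],[0,[0.884,0.832,0],0.2865],[0,[0.884,0.832,0],0.2865],[0,[0.884,0.832,0],0.2865],[0,[0.884,0.832,0],0.2865]]' | python3 nudge.py; python3 -c "from station import arm;print(arm.get_state()['ee_rot'],arm.get_state()['t'])"
```

```text
t: 1.77
eef_pos: [0.5905, -0.1693, 0.2263]
ee_rot: [3.141, 0.0, -1.35]
force: [1.3, 1.4, -0.0]
width: 0.0006
gripper_force: 0.0
[ 3.14121844e+00  2.29075622e-04 -1.34990572e+00] 1.7667
```

```bash
echo '[[0,[0,0,0],0],[0,[0,0,0],0]]' | python3 nudge.py
python3 - <<'E'
from station import arm
import numpy as np,cv2
from scipy.spatial.transform import Rotation as R
s=arm.get_state();Rm=R.from_euler('xyz',s['ee_rot']).as_matrix()
print(Rm.T@(np.array([.6189,-.2425,.227])-s['eef_pos']))
E
```

```text
t: 1.93
eef_pos: [0.5901, -0.1694, 0.2251]
ee_rot: [3.139, 0.001, -1.354]
force: [-0.4, -0.0, -0.3]
width: 0.0006
gripper_force: 0.0
[ 0.07753496 -0.01237643 -0.00193199]
```

Converted, 0.0775 m is 0.1033, -0.012 m is -0.016.

```bash
echo '[[0,[0.052,-0.008,0],0],[0,[0.1033,-0.016,0],0],[0,[0.1033,-0.016,0],0],[0,[0.1033,-0.016,0],0]]' | python3 nudge.py
python3 - <<'E'
from m import *
import cv2
from scipy.spatial.transform import Rotation as R
s=arm.get_state();im=arm.grab_frame('wrist')[:,:,::-1].copy()
w=arm.camera_params('wrist');T=np.eye(4);T[:3,:3]=R.from_euler('xyz',s['ee_rot']).as_matrix();T[:3,3]=s['eef_pos']
w['T']=T@w['hand_eye'];P['wrist']=w
v=[.5667,-.0082,.2193,0]
for q in [(-.038,-.194,.1),(.038,-.194,.1),(-.038,-.194,.03),(.038,-.194,.03),(0,-.194,.06),(-.055,-.215,.012),(.079,-.215,.012)]:
    p=proj('wrist',st(v,q));cv2.drawMarker(im,tuple(int(round(c)) for c in p),(0,0,255),0,9,1)
cv2.imwrite('pics/w1.png',im)
E
```

```text
t: 2.27
eef_pos: [0.6189, -0.2406, 0.2255]
ee_rot: [3.14, 0.001, -1.351]
force: [-0.4, 0.5, 0.1]
width: 0.0001
gripper_force: 0.0
```

View pics/w1.png

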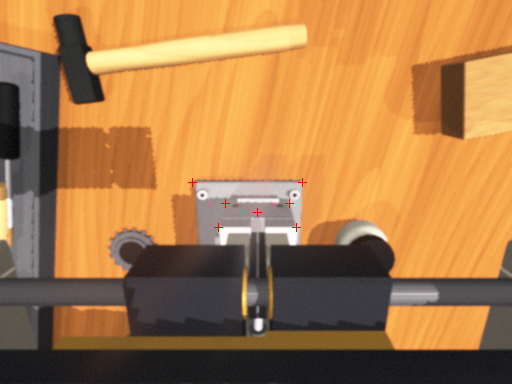

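The stand's corners, at (196,182) and (301,181), match the prediction, and the tailstock is centred in front of the fingers at column 258. Next I descend to z of about 0.055.

Converted, 0.17 m is 0.2267, 0.15 m is 0.2.

```bash
echo '[[0,[0,0,0.0547],0],[0,[0,0,0.1093],0],[0,[0,0,0.164],0],[0,[0,0,0.2],0],[0,[0,0,0.2267],0],[0,[0,0,0.2267],0],[0,[0,0,0.2267],0]]' | python3 nudge.py; echo '[[0,[-0.0107,0,0],0],[0,[-0.0187,0,0],0],[0,[-0.024,0,0],0],[0,[-0.0267,0,0],0],[0,[-0.0267,0,0],0]]' | python3 nudge.py
```

```text
t: 2.9
eef_pos: [0.6185, -0.2388, 0.0564]
ee_rot: [3.14, 0.0, -1.348]
force: [0.9, -0.4, 1.3]
width: 0.0003
gripper_force: 0.0
t: 3.32
eef_pos: [0.615, -0.2199, 0.0577]
ee_rot: [-3.14, -0.0, -1.349]
force: [-0.7, 0.3, -0.3]
width: 0.0007
gripper_force: 0.0
```

Converted, -0.01 m is -0.0133, -0.009 m is -0.012.

```bash
g(){ grep -E 'eef_pos|force: \['; }
echo '[[0,[-0.0067,0,0],0],[0,[-0.012,0,0],0],[0,[-0.0133,0,0],0],[0,[-0.0133,0,0],0]]' | python3 nudge.py|g
for i in 1 2 3; do :; done
echo '[[0,[-0.0013,0,0],0],[0,[-0.002,0,0],0],[0,[-0.002,0,0],0]]' | python3 nudge.py|g
echo '[[0,[-0.0013,0,0],0],[0,[-0.002,0,0],0],[0,[-0.002,0,0],0]]' | python3 nudge.py|g
echo '[[0,[-0.0013,0,0],0],[0,[-0.002,0,0],0],[0,[-0.002,0,0],0]]' | python3 nudge.py|g
echo '[[0,[-0.0013,0,0],0],[0,[-0.002,0,0],0],[0,[-0.002,0,0],0]]' | python3 nudge.py|g
echo '[[0,[-0.0013,0,0],0],[0,[-0.002,0,0],0],[0,[-0.002,0,0],0]]' | python3 nudge.py|g
echo '[[0,[-0.0013,0,0],0],[0,[-0.002,0,0],0],[0,[-0.002,0,0],0]]' | python3 nudge.py|g
```

```text
eef_pos: [0.6124, -0.2105, 0.0565]
force: [-0.7, -0.3, 0.3]
eef_pos: [0.6121, -0.2094, 0.0565]
force: [-0.1, 0.5, 0.6]
eef_pos: [0.6118, -0.208, 0.0565]
force: [-0.6, 0.1, 0.0]
eef_pos: [0.6115, -0.2067, 0.0565]
force: [1.2, -3.7, -1.1]
eef_pos: [0.6111, -0.2049, 0.0565]
force: [0.5, -3.0, -1.7]
eef_pos: [0.6108, -0.2035, 0.0565]
force: [1.4, -3.5, -0.7]
eef_pos: [0.6105, -0.2021, 0.0565]
force: [0.2, -5.0, -2.4]
```

Contact came at TCP stand y of about -0.204, as predicted, and the travel is now about 5.2 mm. I'll push to about 41 mm, check, then finish to about 45.5 mm.

Converted, -0.036 m is -0.048, -0.003 m is -0.004.

```bash
echo '[[0,[-0.004,0,0],0],[0,[-0.008,0,0],0],[0,[-0.012,0,0],0],[0,[-0.016,0,0],0],[0,[-0.02,0,0],0],[0,[-0.024,0,0],0],[0,[-0.028,0,0],0],[0,[-0.032,0,0],0],[0,[-0.036,0,0],0],[0,[-0.04,0,0],0],[0,[-0.044,0,0],0],[0,[-0.0467,0,0],0],[0,[-0.048,0,0],0],[0,[-0.048,0,0],0],[0,[-0.048,0,0],0]]' | python3 nudge.py
python3 - <<'E'
from m import *
import cv2
s=arm.get_state();d=s['eef_pos'][:2]-[.5667,-.0082];a=.2193
print('stand x,y',np.cos(a)*d[0]+np.sin(a)*d[1],-np.sin(a)*d[0]+np.cos(a)*d[1],s['force'])
a=arm.grab_frame('scene')[160:250,175:305,::-1];b=arm.grab_frame('side')[160:290,200:350,::-1]
im=np.vstack([cv2.resize(a,(650,450),interpolation=2)]);b=cv2.resize(b,(600,520),interpolation=2)
o=np.zeros((300,800,3),np.uint8);a=cv2.resize(im,(400,277));b=cv2.resize(b,(346,300));o[:277,:400]=a;o[:,420:766]=b
cv2.imwrite('pics/p1.png',o)
E
```

```text
t: 6.4
eef_pos: [0.6026, -0.1669, 0.0565]
ee_rot: [3.142, 0.0, -1.35]
force: [2.1, -3.8, -3.1]
width: 0.0003
gripper_force: 2.1
stand x,y 0.0005165361936099108 -0.1626782469425943 [ 2.1440608  -3.83553876 -3.14157481]
```

View pics/p1.png

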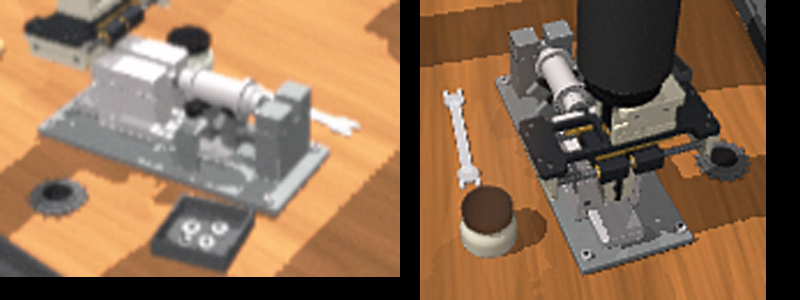

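The tailstock is up near the hub with travel of about 41 mm, and the hub, tub, spanner, dish and cog haven't moved. I'll add 4 mm more.

Converted, -0.004 m is -0.0053, -0.001 m is -0.0013.

```bash
echo '[[0,[-0.0013,0,0],0],[0,[-0.0027,0,0],0],[0,[-0.004,0,0],0],[0,[-0.0053,0,0],0],[0,[-0.0053,0,0],0],[0,[-0.0053,0,0],0]]' | python3 nudge.py
python3 - <<'E'
from m import *
s=arm.get_state();d=s['eef_pos'][:2]-[.5667,-.0082];a=.2193
print('travel',-np.sin(a)*d[0]+np.cos(a)*d[1]+.2042)
E
```

```text
t: 7.0
eef_pos: [0.6018, -0.1631, 0.0566]
ee_rot: [-3.142, -0.0, -1.35]
force: [1.7, -4.7, -3.0]
width: 0.0003
gripper_force: 2.4
travel 0.04537580868920904
```

Converted, 0.003 m is 0.004, 0.002 m is 0.0027.

```bash
g(){ grep -E 'eef_pos|force: \['; }
echo '[[0,[0.0013,0,0],0],[0,[0.0027,0,0],0],[0,[0.004,0,0],0],[0,[0.004,0,0],0]]' | python3 nudge.py|g
echo '[[0,[0.0013,0,0],0],[0,[0.0027,0,0],0],[0,[0.004,0,0],0],[0,[0.004,0,0],0]]' | python3 nudge.py|g
echo '[[0,[0.0067,0,0],0],[0,[0.02,0,0],0],[0,[0.04,0,0],0],[0,[0.08,0,0],0],[0,[0.1067,0,0],0],[0,[0.1067,0,0],0],[0,[0.1067,0,0],0]]' | python3 nudge.py
echo '[[0,[0,0,-0.04],0],[0,[0,0,-0.08],0],[0,[0,0,-0.1333],0],[0,[0.04,0,-0.2],0],[0,[0.0533,0,-0.2],0],[0,[0.0533,0,-0.2],0]]' | python3 nudge.py|g
cat > look.py <<'E'
from m import *
import cv2
v=[.5667,-.0082,.2193,-.0011]
o=[]
for n,(x,y,w,h,k) in dict(scene=(175,160,130,90,4),side=(220,160,100,125,3)).items():
    im=cv2.resize(arm.grab_frame(n)[y:y+h,x:x+w,::-1],None,fx=k,fy=k,interpolation=2)
    for xx in(-.038,.038):
        for yy in(-.194,-.11):
            p=proj(n,st(v,(xx,yy+.0415,.1)));cv2.drawMarker(im,(int((p[0]-x+.5)*k),int((p[1]-y+.5)*k)),(0,0,255),0,9,1)
    o.append(cv2.copyMakeBorder(im,0,400-im.shape[0],0,0,0))
cv2.imwrite('pics/end.png',np.hstack(o)[:,:800]);print(o[0].shape,o[1].shape)
E
python3 look.py
```

```text
eef_pos: [0.6024, -0.1662, 0.0566]
force: [1.4, -5.3, -1.9]
eef_pos: [0.603, -0.1687, 0.0567]
force: [0.5, 0.1, -0.1]
t: 8.25
eef_pos: [0.6204, -0.2491, 0.056]
ee_rot: [3.141, 0.0, -1.353]
force: [-0.4, 0.5, 0.1]
width: 0.0005
gripper_force: 0.0
eef_pos: [0.6317, -0.289, 0.2122]
force: [0.1, 0.5, 0.3]
(400, 520, 3) (400, 300, 3)
```

View pics/end.png

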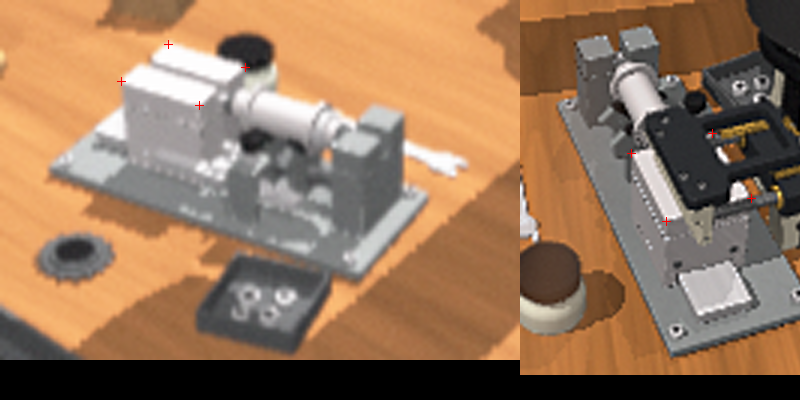

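The scene view shows the tailstock top corners at (125,82) and (205,110), within about 1 px of the prediction for 41.5 mm travel. The axle end stands in the channel, the hub is on its rests, and everything else is in place. The force fell to zero about 4–6 mm into the release, which fits the middle catch.

```bash
python3 -c "from station import arm;print(arm.job_done())"
```

```text
the job is handed in; nothing more can be done
None
```

The job is handed in: I pushed the tailstock to about 45.4 mm and let it go, and it now rests at the middle (120 mm) catch with the axle end in its channel and the hub still on its rests.

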